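# Clear the filter tray and hold the lamp shutter half open

## Task

The grey lamp house needs a half-light check without its filter. Take the pull on its front and draw the filter tray all the way out to its stop while the shutter on top stays shut; then take the upright tab of the sprung shutter and slide it open to half its travel, so that the blade covers half of the window, without ever running it wide open on the way, and finish while still holding it there by the tab (it springs shut if let go). Leave the tray out, and do not move or knock over the vial and the petri dish that stand either side of the pull.

Things in the scene. Friction and masses are not known exactly. Their poses are not given: they have to be found in the camera images.
- lamp_house: Grey painted metal box, fixed to the worktop, 130 mm deep (x), 180 wide (y), 90 high; right of the big black instrument, place and yaw vary. Origin: centre of its underside. x points from its front to its back, y to the left seen from the front, z up. Filter tray in the front face (x = -65 mm); shutter on top, sliding along y between two rails (outer edges x = +-34 mm, tops at 98 mm height).
- window (a point): Centre of the rectangular window in the lamp house's top, 90 mm above the worktop, at x = 0, y = -32 mm of the lamp house; the window measures 40 mm in x, 52 mm in y.
- half_mark (a point): Longer, middle one of three short black marks on the top, in front of the front rail (x = -43, y = -2 mm of the lamp house): the tab's centre stands level with it at half travel; the other two, 30 mm to either side in y, are for shut (-y) and wide open (+y).
- pull_grip (a point): Point to grip on the tray's aluminium pull, moving with it: 62 mm above the worktop, at x = -94 mm, y = 0 of the lamp house when the tray is in; axes as the lamp house's. The pull is an upright plate 10 mm thick (y), 48 long (x), 44 to 78 mm above the worktop, with a 16 mm round post at its outer end. Pinch it from above across its thickness; 50 mm free on both sides.
- tray (a joint): How far the filter tray is drawn out, m: 0 = in, 0.05 = at its stop; it slides towards the lamp house's -x (out of the front). It may start up to 12 mm out. About 2.5 N of friction, no spring: it stays where it is left.
- shutter_slide: Steel shutter: blade 50 mm (x) x 60 mm (y), 3 mm thick, on the lamp house's top, with an upright tab in its middle: 10 mm thick (y), 28 mm wide (x), top 131 mm above the worktop, foot plate top at 96 mm. Pinch the tab from above across its thickness (lamp house's y). Origin and axes as the lamp house's when shut, moving with the shutter: use tab_grip.
- tab_grip (a point): Point to grip on the shutter tab: its centre, 120 mm above the worktop (11 mm below its top edge); at x = 0, y = -32 mm of the lamp house when shut; axes parallel to the lamp house's. It moves with the shutter.
- shutter (a joint): How far the shutter is slid open, m: 0 = shut, 0.06 = wide open; it slides towards the lamp house's +y. Half travel is 0.03; there the blade's trailing edge lies on the middle of the window. A spring pushes it shut with 3.6 N at 0, 9 N at half and 14.4 N at wide open; it closes when let go.
- vial_1: Loose screw-cap glass vial, 27 mm diameter, 60 mm high, standing right of the lamp house and the pull (lamp house x about -50, y about -125 mm). Origin: centre of its underside.
- petri_1: Loose glass petri dish, 91 mm diameter, 16 mm high, left of the tray pull (lamp house x about -115, y about +130 mm). Origin: centre of its underside.
There are look-alikes about, which are no part of the job. What is shaped like the vial_1 but turquoise is not meant.

How it is judged:
On the way, in this order (a step that is already met when the one before it is completed fails the run):
1. the tray is drawn out to its stop while the shutter is shut (value of joint tray above 0.046 m and value of joint shutter below 0.006 m), for 0.2 s.
2. the shutter is held at half travel by its tab (value of joint shutter between 0.025 and 0.035 m and contact force between the fingers and shutter_slide above 2 N), for 0.5 s.
At the end, for the whole second after the job is handed in: The tray is within 4 mm of its stop, the shutter stands at half travel (30 mm, within 5 mm) and the fingers bear on its tab (more than 2 N); the vial is upright and the vial and the dish are within 20 mm of where they stood (all of step 2 and value of joint tray above 0.046 m and angle between vial_1's own z axis and vertical below 0.2 rad and distance of each of vial_1, petri_1 from where it was at the start of the episode below 0.02 m); the arm keeps its last pose, push and grip.
It fails at once if the shutter is run wide open (beyond 52 of its 60 mm) (value of joint shutter above 0.052 m).
It fails at once if the vial is knocked over or moved more than 20 mm (angle between vial_1's own z axis and vertical above 0.6 rad or distance of vial_1 from where it was at the start of the episode above 0.02 m).
It fails at once if the dish is moved more than 20 mm (distance of petri_1 from where it was at the start of the episode above 0.02 m).
It also fails if it takes over 38 s, if anything falls off the work surface, if the arm or the gripper's body presses on something with over 40 N, if the wrist force passes 120 N, or if a joint passes its speed limit or range.

## Robot

A 7-joint arm with a two-finger parallel gripper is mounted at the origin on a cart in front of the work surface, level with it; the furniture and walls round the work are solid. World frame = base frame: x ahead of the robot, y to its left, z up, the work surface at z = 0. Lengths are in m, angles in rad, forces in N, time in s.
With the tool pointing down it reaches from about 0.4 to 0.9 m from the base axis. Payload 5.5 kg.
Tool frame: the origin (TCP) lies on the centre line of the jaws, within the pads' length; the fingertips stand 19 mm ahead of it and the grasp point (between the pads) is the TCP; z points along the fingers, y is the line along which they close (so a half turn about z gives the same grasp; the last joint's range is limited). The gripper opens to 92 mm and grips with 3 to 60 N. Pads are 19 mm wide; open, the fingers measure 130 mm over their backs; the gripper's body (75 mm by 190 mm) begins 47 mm behind the grasp point.
Start: joints at [-0.945, 0.501, -0.427, 1.55, 0.221, 1.138, -0.21], TCP at [0.231, 0.608, 0.246] pointing down, gripper open.
Joint ranges: [-2.88, 2.88], [-0.31, 2.03], [-1.54, 1.56], [0.2, 2.42], [-1.41, 4.55], [0.19, 2.02], [-2.57, 2.57]. Speed limits (rad/s): [2.57, 2.57, 3.14, 3.14, 3.14, 3.14, 3.14].

## Interface

Orientations are given as [roll, pitch, yaw] about the fixed x, y, z axes, in that order (R = Rz(yaw) Ry(pitch) Rx(roll)).
In Python, from bench import observe, read_camera, finish_job gives the robot as it stands.
- The arm moves only by the tool servo_tool, never from a script. Its argument "commands" is a list that holds one entry, the list of rows, each a list of 4 numbers: the shift along the tool's x, y, z in units of 50 mm (1.0 is 50 mm), then the turn about the tool's z in units of 10 degrees (1.0 is 10 degrees). In form: [[[dx, dy, dz, twist], ...]]. A call has 1 to 5 rows; each row shifts and turns the commanded pose from where the row before left it, along the tool's axes as they then stand; what a row does not reach is not made up. A row lasts 1/8 s, in which the tool goes at most 62.5 mm and 10.7 degrees, less where a joint would pass 70% of its speed; a pose out of reach is approached as far as the arm can. A call is refused whole if a number of a shift passes 1 or a number of a turn 1, either way. A call with a gripper value outside its range is refused whole. "grip" is the opening, from -1 (shut) to 1 (fully open), set as the call begins (left out, the last holds). The fingers move at their own pace and stop on an object; "grip_force" is the grip in N (left out, the last holds). Time passes only in rows, so rows that do not move let the fingers close. It gives the time, the measured TCP pose, the force, the opening and the grip force at its end, in the units of the state.
- observe(): the state, without advancing time (a new reading comes with each control period).
- read_camera(name): name is "scene" or "top" or "wrist"; returns a dict with "img" (400x640x3 uint8, red, green, blue), "fx", "fy", "cx", "cy" (pixels), "D" ([k1, k2, p1, p2, k3] as OpenCV has them; the pictures are not rectified), "R" (3x3) and "t" (3): a world point X has camera coordinates R X + t; the wrist camera has in their place "hand_eye" (4x4, takes a point from camera to tool coordinates, whose origin is the TCP and whose axes are the flange's). Camera axes: x right, y down, z forward; pixel columns grow to the right and rows downward; lengths in m; the calibration is good to about 2 mm. A picture is of the moment at which its call begins: read the wrist's pose just before it. There is no depth.
- finish_job(): hands the job in; it is judged then, once.
The state is a dict: "clock": time; "joints": joint angles; "dq": joint speeds; "joint_efforts": joint torques, N m; "tool_pos": TCP position; "tool_rot": TCP orientation; "contact_force": force on the tool from outside, world axes, zero at the start; "moment": the same for the moment, N m; "grip_width": finger opening in m; "grip_force": force on a finger pad.
Only numpy, scipy, OpenCV 4.12 (cv2) and the standard library are available. Lean on these libraries where they do the work, as an engineer would, in place of code of your own. Each camera call takes 0.05 s, during which the arm holds its last target. There are 200 camera calls.

## Working session

There is one attempt and no reset: what is moved stays moved. The work goes in short steps, Python scripts to look and compute and a tool call to move; the robot and the scene stay as the last step left them, time stands still between calls to the robot, and variables do not carry over. Pictures are saved under pics/ and viewed, at most 10 in all, crops included, and the job is handed in when it is done.

Besides the shell and the picture viewer there is one more tool, called after ">>>" as name([rows], argument=value, ...), one row to a line, values as JSON. servo_tool: Moves the arm, as the interface text tells. Its arguments: {"type":"object","properties":{"commands":{"type":"array","items":{"type":"array","items":{"type":"array","items":{"type":"number"}}}},"grip":{"type":"number"},"grip_force":{"type":"number"}},"required":["commands"]}

```bash
mkdir -p pics; cat > h.py <<'E'
import numpy as np, cv2, json
from bench import observe, read_camera, finish_job
def snap(n,f):
    c=read_camera(n); cv2.imwrite(f'pics/{f}.png',cv2.cvtColor(c['img'],cv2.COLOR_RGB2BGR))
    np.savez(f'pics/{f}.npz',**{k:np.array(v) for k,v in c.items()}); return c
def ray(f,px):
    c=np.load(f'pics/{f}.npz'); K=np.array([[c['fx'],0,c['cx']],[0,c['fy'],c['cy']],[0,0,1]])
    p=cv2.undistortPoints(np.array([[px]],float),K,c['D'])[0,0]; d=c['R'].T@np.array([p[0],p[1],1]); return -c['R'].T@c['t'], d/np.linalg.norm(d)
def atz(f,px,z):
    o,d=ray(f,px); return o+d*(z-o[2])/d[2]
def tri(*v):
    A=0;b=0
    for f,px in v:
        o,d=ray(f,px); P=np.eye(3)-np.outer(d,d); A=A+P; b=b+P@o
    x=np.linalg.solve(A,b); r=[np.linalg.norm(np.cross(x-ray(f,p)[0],ray(f,p)[1])) for f,p in v]; return x,r
def proj(f,X):
    c=np.load(f'pics/{f}.npz'); K=np.array([[c['fx'],0,c['cx']],[0,c['fy'],c['cy']],[0,0,1]])
    return cv2.projectPoints(np.atleast_2d(np.array(X,float)),cv2.Rodrigues(c['R'])[0],c['t'],K,c['D'])[0][:,0]
E
python3 - <<'E'
from h import *
np.set_printoptions(precision=3,suppress=True)
print(observe())
for n in('scene','top'):
    c=snap(n,n+'0'); print(n,-c['R'].T@c['t'] if 1 else 0)
E
```

```text
{'clock': 0.0, 'joints': array([-0.945,  0.502, -0.427,  1.551,  0.221,  1.138, -0.21 ]), 'dq': array([-0.003, -0.001,  0.001,  0.   , -0.001, -0.   ,  0.   ]), 'joint_efforts': array([  0.   , -56.66 ,  -5.817, -27.912,  -0.069,   0.031,   0.   ]), 'tool_pos': array([0.23 , 0.607, 0.245]), 'tool_rot': array([-3.14 , -0.   ,  2.779]), 'contact_force': array([ 0.141, -0.554, -1.08 ]), 'moment': array([ 0.003,  0.02 , -0.027]), 'grip_force': 0.0, 'grip_width': 0.09169074865232545}
scene [0.125 0.328 0.642]
top [ 0.414 -0.272  0.942]
```

View pics/scene0.png

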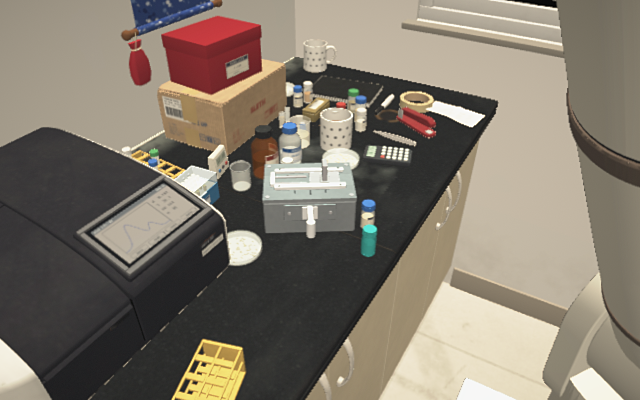

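View pics/top0.png

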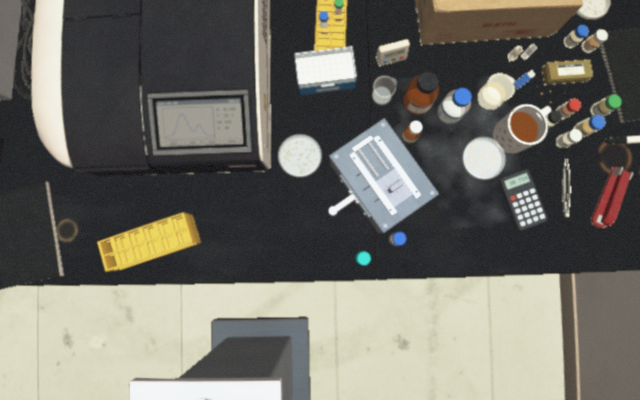

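The lamp house is at scene (310,195) and top (383,175), with the pull at scene (311,220) and top (342,205) and the shutter tab at scene (324,172) and top (396,187).

Possible mix-ups:
- **Vial:** the white, blue-capped one at scene (368,212), top (398,239) is the real one. The turquoise one at scene (369,240), top (363,258) is the decoy.
- **Dish:** the one left of the pull at scene (243,247), top (300,155) is the real one. The one behind at scene (340,158), top (484,157) is the decoy.
- **Grip points:** the only pull and tab are those on the grey box.

Next I'll check these in enlarged crops.

```bash
python3 - <<'E'
from h import *
a=cv2.imread('pics/scene0.png')[155:265,235:395]; cv2.imwrite('pics/sc.png',cv2.resize(a,None,fx=5,fy=5,interpolation=cv2.INTER_CUBIC))
a=cv2.imread('pics/top0.png')[110:270,270:450]; cv2.imwrite('pics/tc.png',cv2.resize(a,None,fx=3.75,fy=3.75,interpolation=cv2.INTER_CUBIC)[:600])
E
```

```text
(no output)
```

View pics/sc.png

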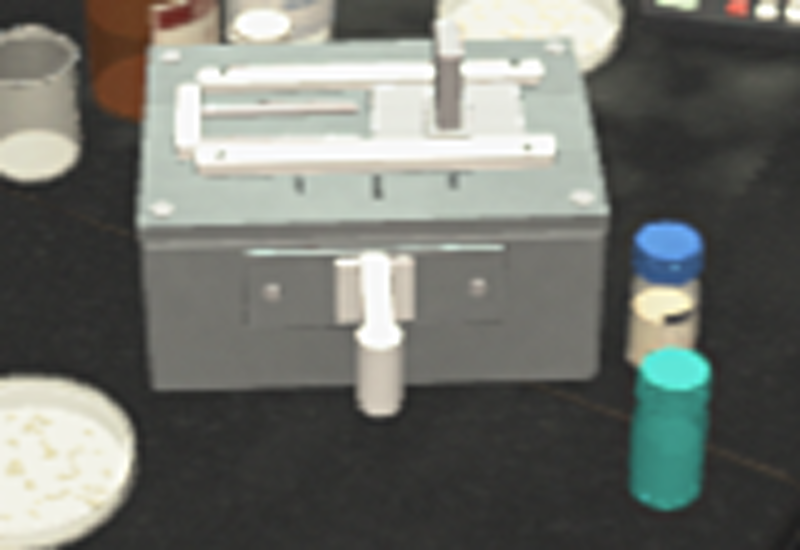

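View pics/tc.png

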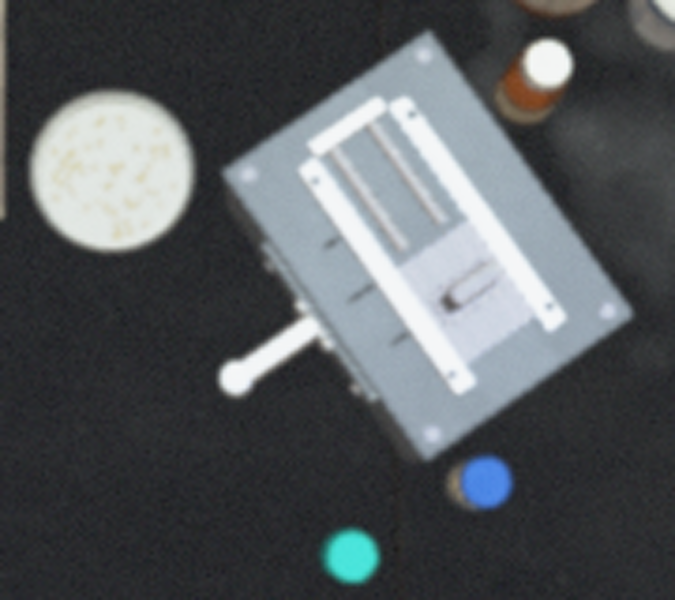

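```bash
python3 - <<'E'
from h import *
np.set_printoptions(precision=4,suppress=True)
S=lambda u,v:((u+.5)/5-.5+235,(v+.5)/5-.5+155); T=lambda u,v:((u+.5)/3.75-.5+270,(v+.5)/3.75-.5+110)
prs=dict(fl=[(137,222),(222,173)],fr=[(608,214),(428,461)],br=[(575,40),(633,313)],bl=[(150,43),(430,30)],open=[(300,184),(332,242)],half=[(377,186),(361,294)],shut=[(454,180),(400,339)],post=[(380,335),(235,378)],cap=[(669,240),(487,483)])
P={}
for k,(s,t) in prs.items():
    x,r=tri(('scene0',S(*s)),('top0',T(*t))); P[k]=x; print(k,x,r)
# fit pose
L=dict(fl=(-65,90),fr=(-65,-90),br=(65,-90),bl=(65,90),open=(-43,28),half=(-43,-2),shut=(-43,-32))
A=np.array([np.array(L[k])/1e3 for k in L]);B=np.array([P[k][:2] for k in L])
a=A-A.mean(0);b=B-B.mean(0);th=np.arctan2((a[:,0]*b[:,1]-a[:,1]*b[:,0]).sum(),(a*b).sum())
R=np.array([[np.cos(th),-np.sin(th)],[np.sin(th),np.cos(th)]]);c=B.mean(0)-R@A.mean(0)
print('yaw',th,'c',c); print((A@R.T+c-B)*1e3)
for k in('post','cap'): print(k,(P[k][:2]-c)@R)
print('pull in',R@[-.094,0]+c,'tab',R@[0,-.032]+c)
print('petri',(atz('top0',T(112,170),.016)[:2]-c)@R)
E
```

```text
fl [ 0.5937 -0.2716  0.0947] [np.float64(0.0008357872930716253), np.float64(0.0008357872930717105)]
fr [ 0.4445 -0.3718  0.0914] [np.float64(0.0008417246736586945), np.float64(0.0008417246736587468)]
br [ 0.5161 -0.4802  0.0894] [np.float64(0.0004257239421635731), np.float64(0.00042572394216372565)]
bl [ 0.6662 -0.3813  0.0931] [np.float64(0.0002390469499711347), np.float64(0.00023904694997095257)]
open [ 0.5565 -0.3271  0.0923] [np.float64(0.00022535492454190908), np.float64(0.00022535492454192027)]
half [ 0.5296 -0.3408  0.0926] [np.float64(0.0004476346228070514), np.float64(0.00044763462280707726)]
shut [ 0.5061 -0.3599  0.0924] [np.float64(0.0003929387209688338), np.float64(0.00039293872096891723)]
post [ 0.4895 -0.276   0.0795] [np.float64(0.00032511513272215304), np.float64(0.0003251151327222403)]
cap [ 0.4331 -0.4057  0.0619] [np.float64(0.0005739235949929012), np.float64(0.0005739235949927907)]
yaw -0.9855761870435266 c [ 0.5556 -0.3767]
[[ 0.969  -1.157 ]
 [ 0.1152 -0.4468]
 [ 0.349  -0.4415]
 [ 0.3338  0.1255]
 [-1.36    1.6989]
 [ 0.562  -1.123 ]
 [-0.9689  1.344 ]]
post [-0.1205  0.0005]
cap [-0.0435 -0.1181]
pull in [ 0.5037 -0.2983] tab [ 0.5289 -0.3944]
petri [-0.1067  0.1395]
```

The fit is consistent to about 1.5 mm. The box top measures 92 mm (90 expected), the post 80 mm and the vial cap 62 mm. I'll lift and twist to line the jaws up with the box (yaw 2.156), after checking the instrument's height.

```bash
python3 - <<'E'
from h import *
print(tri(('scene0',(209,213)),('top0',(250,153))))
E
```

```text
(array([ 0.59145687, -0.12989258,  0.15518524]), [np.float64(0.002721336060247162), np.float64(0.002721336060247038)])
```

>>> servo_tool([
  [[0, 0, -0.6, 0.7], [0, 0, -0.6, 0.7], [0, 0, -0.6, 0.7], [0, 0, -0.6, 0.7], [0, 0, -0.6, 0.77]],
])

```text
clock: 0.72
tool_pos: [0.2306, 0.6073, 0.3961]
tool_rot: [-3.141, 0.001, 2.151]
contact_force: [-0.2, 0.0, 0.3]
grip_width: 0.0918
grip_force: 0.0
```

>>> servo_tool([
  [[-0.9, 0, 0, 0], [-0.9, 0, 0, 0], [-0.9, 0, 0, 0], [-0.9, 0, 0, 0], [-0.9, 0, 0, 0]],
])

```text
clock: 1.35
tool_pos: [0.3554, 0.4185, 0.3953]
tool_rot: [-3.141, 0.0, 2.156]
contact_force: [1.9, -0.9, -0.4]
grip_width: 0.0918
grip_force: 0.0
```

>>> servo_tool([
  [[-0.9, -0.1, 0, 0], [-0.9, -0.2, 0, 0], [-0.9, -0.4, 0, 0], [-0.9, -0.4, 0, 0], [-0.9, -0.4, 0, 0]],
])

```text
clock: 1.98
tool_pos: [0.4165, 0.1893, 0.3954]
tool_rot: [-3.141, -0.0, 2.156]
contact_force: [0.8, -0.4, -0.1]
grip_width: 0.0919
grip_force: 0.0
```

>>> servo_tool([
  [[-0.9, -0.4, 0, 0], [-0.9, -0.4, 0, 0], [-0.9, -0.4, 0, 0], [-0.9, -0.4, 0, 0], [-0.9, -0.4, 0, 0]],
])

```text
clock: 2.6
tool_pos: [0.4572, -0.0532, 0.3955]
tool_rot: [-3.142, -0.0, 2.156]
contact_force: [0.8, 0.3, 0.3]
grip_width: 0.0918
grip_force: 0.0
```

>>> servo_tool([
  [[-0.9, -0.4, 0.4, 0], [-0.9, -0.4, 0.5, 0], [-0.9, -0.4, 0.5, 0], [-0.9, -0.4, 0.5, 0], [-0.5, -0.2, 0.3, 0]],
])

```text
clock: 3.22
tool_pos: [0.4944, -0.2749, 0.2839]
tool_rot: [-3.139, -0.001, 2.153]
contact_force: [-0.2, 0.0, 0.1]
grip_width: 0.0915
grip_force: 0.0
```

>>> servo_tool([
  [[0, 0, 0, 0], [0, 0, 0, 0]],
])

```text
clock: 3.48
tool_pos: [0.4957, -0.2712, 0.2857]
tool_rot: [3.141, -0.001, 2.157]
contact_force: [-0.4, -0.4, 0.1]
grip_width: 0.0918
grip_force: 0.0
```

```bash
cat >> h.py <<'E'
from scipy.spatial.transform import Rotation as Ro
def wsnap(f):
    o=observe(); c=dict(read_camera('wrist')); cv2.imwrite(f'pics/{f}.png',cv2.cvtColor(c['img'],cv2.COLOR_RGB2BGR))
    W=np.eye(4); W[:3,:3]=Ro.from_euler('xyz',o['tool_rot']).as_matrix(); W[:3,3]=o['tool_pos']
    M=np.linalg.inv(W@c['hand_eye']); c['R']=M[:3,:3]; c['t']=M[:3,3]
    np.savez(f'pics/{f}.npz',**{k:np.array(v) for k,v in c.items()}); return o
th=-0.9856; cc=np.array([.5556,-.3767]); RL=np.array([[np.cos(th),-np.sin(th)],[np.sin(th),np.cos(th)]])
def W(x,y,z): return np.r_[RL@[x,y]+cc,z]
def lamp(X): return np.r_[(np.array(X)[:2]-cc)@RL,X[2]]
E
python3 - <<'E'
from h import *
np.set_printoptions(precision=4,suppress=True)
o=wsnap('w1'); print(o['joints'],o['tool_pos'],o['tool_rot'])
for p in [(-.1,0,.078),(-.1205,0,.078),(0,-.032,.131),(-.043,-.002,.09)]: print(p,proj('w1',W(*p)))
E
```

```text
[ 0.1155  0.2935  0.4149  1.7466 -0.1301  1.1292  1.1561] [ 0.4957 -0.2712  0.2857] [ 3.1414 -0.001   2.1565]
(-0.1, 0, 0.078) [[311.8454 200.5256]]
(-0.1205, 0, 0.078) [[311.7792 185.0121]]
(0, -0.032, 0.131) [[284.7419 291.8148]]
(-0.043, -0.002, 0.09) [[310.2928 244.935 ]]
```

View pics/w1.png

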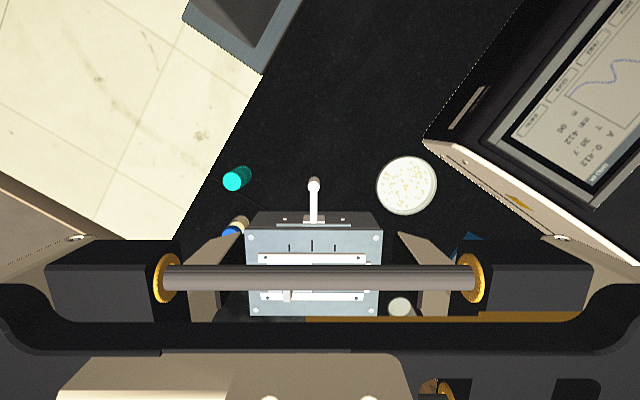

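The picture shows the post at (313,185), predicted (312,185), and the half mark at (312,244), predicted (310,245). The vial and dish sit clear at (233,229) and (406,185). The wrist view agrees to within 2 mm, so I'll descend onto the pull.

>>> servo_tool([
  [[-0.42, -0.15, 0.8, 0], [0, 0, 0.8, 0], [0, 0, 0.8, 0], [0, 0, 0.6, 0], [0, 0, 0, 0]],
])

```text
clock: 4.15
tool_pos: [0.5001, -0.2915, 0.1343]
tool_rot: [-3.14, -0.004, 2.158]
contact_force: [-0.5, -0.6, -0.0]
grip_width: 0.0916
grip_force: 0.0
```

>>> servo_tool([
  [[0, 0, 0.4, 0], [0, 0, 0.4, 0], [0, 0, 0.4, 0], [0, 0, 0.25, 0], [0, 0, 0, 0]],
])

```text
clock: 4.78
tool_pos: [0.5001, -0.2935, 0.062]
tool_rot: [-3.14, -0.002, 2.156]
contact_force: [0.1, -0.6, -0.4]
grip_width: 0.0918
grip_force: 0.0
```

>>> servo_tool([
  [[0, 0, 0, 0], [0, 0, 0, 0], [0, 0, 0, 0], [0, 0, 0, 0], [0, 0, 0, 0]],
], grip=-0.9, grip_force=20)

```text
clock: 5.4
tool_pos: [0.501, -0.294, 0.0633]
tool_rot: [3.141, 0.0, 2.156]
contact_force: [0.3, 0.4, -0.5]
grip_width: 0.0464
grip_force: 0.0
```

>>> servo_tool([
  [[0, 0, 0, 0], [0, 0, 0, 0], [0, 0, 0, 0], [0, 0, 0, 0], [0, 0, 0, 0]],
])

```text
clock: 6.02
tool_pos: [0.502, -0.2933, 0.0632]
tool_rot: [3.14, 0.0, 2.156]
contact_force: [4.6, 2.6, -2.4]
grip_width: 0.0095
grip_force: 20.0
```

The plate is gripped at 9.5 mm. Next I'll draw it out.

>>> servo_tool([
  [[0.1, 0, 0, 0], [0.15, 0, 0, 0], [0.15, 0, 0, 0], [0.15, 0, 0, 0], [0.1, 0, 0, 0]],
])

```text
clock: 6.65
tool_pos: [0.4843, -0.2663, 0.0632]
tool_rot: [3.14, 0.002, 2.156]
contact_force: [6.3, 0.8, -6.3]
grip_width: 0.0103
grip_force: 20.0
```

>>> servo_tool([
  [[0.05, 0, 0, 0], [0.05, 0, 0, 0], [0.02, 0, 0, 0], [0, 0, 0, 0]],
])

```text
clock: 7.15
tool_pos: [0.4811, -0.2613, 0.0632]
tool_rot: [3.14, 0.001, 2.156]
contact_force: [5.1, 2.0, -4.3]
grip_width: 0.01
grip_force: 20.0
```

>>> servo_tool([
  [[0.05, 0, 0, 0], [0.05, 0, 0, 0], [0, 0, 0, 0]],
])

```text
clock: 7.52
tool_pos: [0.4782, -0.257, 0.0632]
tool_rot: [3.14, 0.001, 2.157]
contact_force: [5.4, 1.7, -4.4]
grip_width: 0.0097
grip_force: 20.0
```

>>> servo_tool([
  [[0.05, 0, 0, 0], [0.05, 0, 0, 0], [0, 0, 0, 0]],
])

```text
clock: 7.9
tool_pos: [0.4755, -0.2528, 0.0632]
tool_rot: [3.14, 0.001, 2.156]
contact_force: [5.7, 2.1, -5.1]
grip_width: 0.0099
grip_force: 20.0
```

>>> servo_tool([
  [[0.05, 0, 0, 0], [0.05, 0, 0, 0], [0, 0, 0, 0]],
])

```text
clock: 8.28
tool_pos: [0.4745, -0.2514, 0.0634]
tool_rot: [3.139, 0.007, 2.156]
contact_force: [10.5, -3.7, -14.3]
grip_width: 0.0098
grip_force: 20.0
```

The force rises after 50 mm of travel, so the stop is reached. I'll ease the tension, release and lift, then look.

>>> servo_tool([
  [[-0.05, 0, 0, 0], [0, 0, 0, 0], [0, 0, 0, 0], [0, 0, 0, 0], [0, 0, 0, 0]],
], grip=0.3)

```text
clock: 8.9
tool_pos: [0.4727, -0.2514, 0.0632]
tool_rot: [-3.142, -0.0, 2.156]
contact_force: [-0.6, -0.2, -0.2]
grip_width: 0.0552
grip_force: 0.0
```

>>> servo_tool([
  [[0, 0, 0, 0], [0, 0, -0.3, 0], [0, 0, -0.8, 0], [0, 0, -0.8, 0], [0, 0, -0.8, 0]],
])

```text
clock: 9.52
tool_pos: [0.4727, -0.2516, 0.2005]
tool_rot: [3.141, 0.001, 2.155]
contact_force: [0.2, 0.1, 0.6]
grip_width: 0.0596
grip_force: 0.0
```

```bash
python3 - <<'E'
from h import *
np.set_printoptions(precision=4,suppress=True)
o=wsnap('w2'); print(o['tool_pos'],o['tool_rot'],o['grip_width'],lamp(o['tool_pos']))
for p in [(-.1705,0,.078),(0,-.032,.131),(-.043,-.002,.09)]: print(p,proj('w2',W(*p)))
E
```

```text
[ 0.4727 -0.2516  0.2005] [3.1412 0.0007 2.1554] 0.059595387005511695 [-0.1501 -0.      0.2005]
(-0.1705, 0, 0.078) [[318.345  182.0831]]
(0, -0.032, 0.131) [[284.2254 371.065 ]]
(-0.043, -0.002, 0.09) [[316.2957 304.5448]]
```

View pics/w2.png

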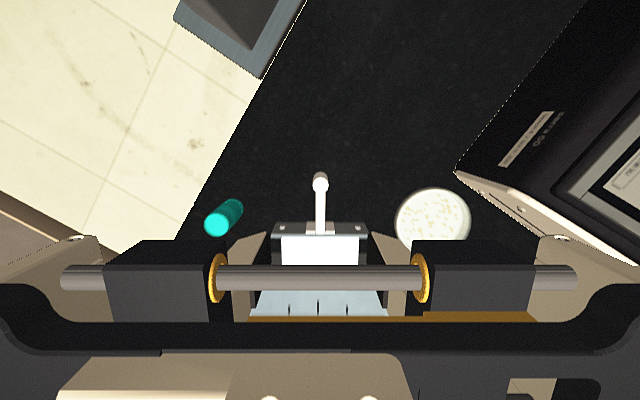

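The post is at (320,182), as predicted for 50 mm drawn, so the tray is out and the vial side and dish are undisturbed. Now I'll locate the tab.

```bash
python3 - <<'E'
from h import *
np.set_printoptions(precision=4,suppress=True)
a=cv2.imread('pics/scene0.png')[155:195,300:350]; b=cv2.imread('pics/top0.png')[165:205,370:420]
r=lambda a:cv2.resize(a,None,fx=8,fy=8,interpolation=cv2.INTER_CUBIC)
for im,f,x0,y0 in((a,'scene0',300,155),(b,'top0',370,165)):
    pass
A,B=r(a),r(b)
for I,f,x0,y0 in((A,'scene0',300,155),(B,'top0',370,165)):
    Q=[W(x,y-.032,.131) for x,y in((-.014,-.005),(.014,-.005),(.014,.005),(-.014,.005))]
    q=((proj(f,Q)-[x0,y0]+.5)*8-.5).astype(int); cv2.polylines(I,[q.reshape(-1,1,2)],True,(0,0,255),1)
cv2.imwrite('pics/tab.png',np.hstack([A,B]))
E
```

```text
(no output)
```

View pics/tab.png

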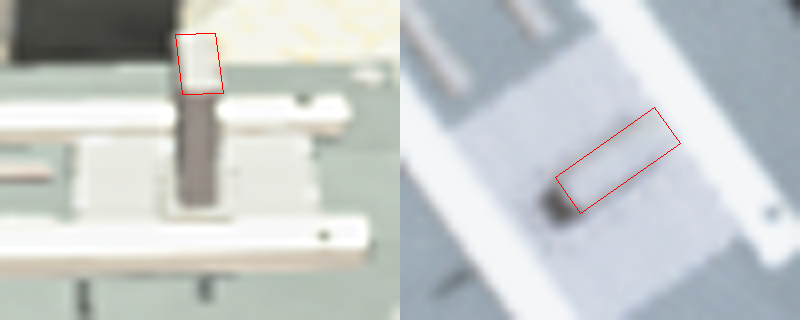

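The predicted tab top (0, -32 mm, 131 mm high) overlays the tab in both views: scene at (324,163), top at about (398,185). I'll move there.

>>> servo_tool([
  [[-0.6, -0.14, 0, 0], [-0.8, -0.2, 0, 0], [-0.8, -0.2, 0, 0], [-0.8, -0.1, 0, 0], [0, 0, 0, 0]],
])

```text
clock: 10.2
tool_pos: [0.5287, -0.3976, 0.1988]
tool_rot: [-3.14, 0.003, 2.153]
contact_force: [-0.5, -0.2, -0.5]
grip_width: 0.0598
grip_force: 0.0
```

>>> servo_tool([
  [[0, 0, 0.4, 0], [0, 0, 0.5, 0], [0, 0, 0.5, 0], [0, 0, 0.18, 0], [0, 0, 0, 0]],
])

```text
clock: 10.82
tool_pos: [0.5284, -0.3929, 0.1184]
tool_rot: [-3.141, -0.002, 2.156]
contact_force: [0.4, 0.1, 0.4]
grip_width: 0.0595
grip_force: 0.0
```

```bash
python3 -c "
from h import *
o=observe(); print(lamp(o['tool_pos']),o['tool_rot'],o['contact_force'],o['joints'])"
```

```text
[-0.00150655 -0.03158     0.11835976] [-3.14111129e+00 -2.00777056e-03  2.15645226e+00] [0.40053577 0.10852215 0.41732989] [ 0.32460129  0.64723049  0.38937317  1.64446109 -0.29433888  0.91041186
  1.41094005]
```

>>> servo_tool([
  [[0, 0, -0.04, 0], [0, 0, 0, 0], [0, 0, 0, 0], [0, 0, 0, 0], [0, 0, 0, 0]],
], grip=-0.9, grip_force=40)

```text
clock: 11.45
tool_pos: [0.5289, -0.3942, 0.1212]
tool_rot: [3.142, 0.0, 2.156]
contact_force: [0.5, 0.6, 0.0]
grip_width: 0.0139
grip_force: 0.0
```

>>> servo_tool([
  [[0, 0, 0, 0], [0, 0, 0, 0], [0, 0, 0, 0]],
])

```text
clock: 11.82
tool_pos: [0.5296, -0.3937, 0.1212]
tool_rot: [3.141, 0.0, 2.156]
contact_force: [4.0, 1.7, -0.0]
grip_width: 0.0099
grip_force: 40.0
```

The tab is gripped at 9.9 mm. Next I'll slide it +30 mm along tool y, in small steps.

>>> servo_tool([
  [[0, 0.1, 0, 0], [0, 0.15, 0, 0], [0, 0.15, 0, 0], [0, 0.1, 0, 0], [0, 0, 0, 0]],
])

```text
clock: 12.45
tool_pos: [0.5469, -0.3824, 0.1212]
tool_rot: [-3.137, -0.001, 2.154]
contact_force: [-6.8, -2.1, 3.1]
grip_width: 0.0099
grip_force: 40.0
```

```bash
python3 -c "
from h import *
o=observe(); print(lamp(o['tool_pos']),lamp([.5296,-.3937,.1212]),o['contact_force'],o['grip_width'])"
```

```text
[-5.94370694e-05 -1.03962882e-02  1.21207548e-01] [-0.00019018 -0.03106387  0.1212    ] [-6.8425569  -2.11710795  3.05654297] 0.009932390586927691
```

>>> servo_tool([
  [[0, 0.1, 0, 0], [0, 0.08, 0, 0], [0, 0, 0, 0], [0, 0, 0, 0]],
])

```text
clock: 12.95
tool_pos: [0.5533, -0.3782, 0.1212]
tool_rot: [-3.136, -0.001, 2.152]
contact_force: [-8.9, -1.9, 3.7]
grip_width: 0.0098
grip_force: 40.0
```

```bash
python3 - <<'E'
from h import *
o=observe(); print(lamp(o['tool_pos']),o['contact_force'],o['grip_width'],o['clock'])
snap('scene','s3'); snap('top','t3')
a=cv2.imread('pics/s3.png')[150:240,250:350]; b=cv2.imread('pics/t3.png')[130:240,320:450]
cv2.imwrite('pics/c3.png',np.hstack([cv2.resize(a,(400,360),interpolation=2),cv2.resize(b,(400,360),interpolation=2)]))
E
```

```text
[ 3.04568065e-06 -2.73565207e-03  1.21220707e-01] [-8.87454954 -1.89730006  3.72744638] 0.009762526130556972 12.95
```

View pics/c3.png

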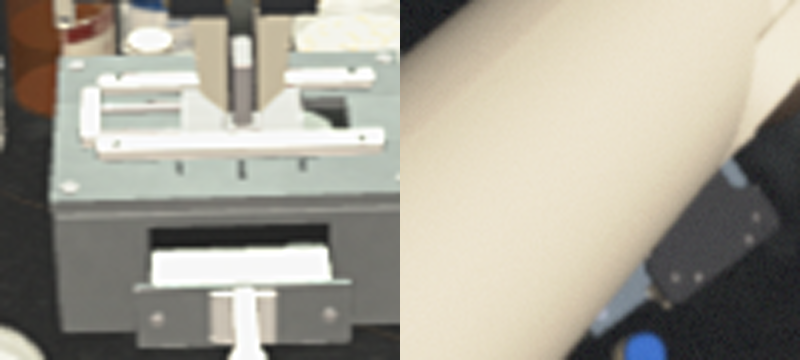

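The scene view shows the tray out and the tab foot at crop (241,120), level with the long mark at (241,170). The slide reads about 28.5 mm, so I'll nudge it 1.5 mm and hold.

>>> servo_tool([
  [[0, 0.03, 0, 0], [0, 0, 0, 0], [0, 0, 0, 0], [0, 0, 0, 0], [0, 0, 0, 0]],
])

```text
clock: 13.68
tool_pos: [0.5544, -0.3775, 0.1212]
tool_rot: [-3.136, -0.001, 2.152]
contact_force: [-8.5, -2.4, 4.3]
grip_width: 0.0095
grip_force: 40.0
```

>>> servo_tool([
  [[0, 0, 0, 0], [0, 0, 0, 0], [0, 0, 0, 0]],
])

```text
clock: 14.05
tool_pos: [0.5544, -0.3775, 0.1212]
tool_rot: [-3.136, -0.001, 2.152]
contact_force: [-8.5, -3.0, 4.1]
grip_width: 0.0098
grip_force: 40.0
```

```bash
python3 -c "
from h import *
o=observe(); y=lamp(o['tool_pos'])[1]; print(y,y+.0311,o['contact_force'],o['grip_force'])
if .0275<y+.0311<.0315: print(finish_job())"
```

```text
-0.0014287316851284764 0.029671268314871522 [-8.45063654 -2.99810722  4.06136858] 40.01776993274689
the job is handed in; nothing more can be done
None
```

I handed the job in at 14 s with the tray drawn 50 mm to its stop and the shutter held by its tab at about 29.7 mm, half travel; the arm never touched the vial or the dish, and no verdict came back.

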